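Square the flat carton into the corner stop

ROBOT

A 6-joint arm with a two-finger parallel gripper is mounted at the origin on the work surface. World frame = base frame: x ahead of the robot, y to its left, z up, the work surface at z = 0. Lengths are in m, angles in rad, forces in N, time in s.
With the tool pointing down it reaches from about 0.35 to 0.85 m from the base axis. Payload 8.1 kg.
Tool frame: the origin (TCP) lies on the mounting face of the last link; the fingertips stand 186 mm ahead of it and the grasp point (between the pads) lies 167 mm ahead of it; z points along the fingers, y is the line along which they close (so a half turn about z gives the same grasp; the last joint's range is limited). The gripper opens to 93 mm and grips with 3 to 60 N. Pads are 15 mm wide; open, the fingers measure 128 mm over their backs; the gripper's body (75 mm by 188 mm) begins 65 mm behind the grasp point.
Start: joints at [-1.417, 0.13, 1.488, -0, 1.523, -0.085], TCP at [0.142, -0.583, 0.405] pointing down, gripper open.
Joint ranges: [-2.96, 2.96], [-0.89, 2.26], [0.02, 2.5], [-1.34, 4.48], [0, 2.73], [-2.66, 2.66]. Speed limits (rad/s): [2.39, 2.39, 2.79, 3.14, 3.14, 3.14].

INTERFACE

Orientations are given as a rotation vector (axis times angle).
In Python, from plant import * gives the robot as it stands. The module is installed in compiled form; this text tells all that it offers.
- The arm moves only by the tool arm_command, never from a script. Its argument "increments" is a list of rows, each a list of 6 numbers: the shift along the tool's x, y, z in units of 0.2 m (1.0 is 0.2 m), then the turn, a rotation vector about the tool's x, y, z in units of pi rad (1.0 is pi rad). A call has exactly 5 rows; each row is the pose to reach, as a shift and turn from the pose commanded when the call began, along the tool's axes at that moment, turning the shorter way round; what a row does not reach only later rows make up. A row lasts 1/8 s, in which the tool goes at most 62.5 mm and 10.7 degrees, less where a joint would pass 70% of its speed; a pose out of reach is approached as far as the arm can. A call with a number of a shift or a turn outside -1 to 1 is refused whole. A call with a gripper value outside its range is refused whole. "fingers" is the closure, from -1 (fully open) to 1 (shut), set as the call begins (left out, the last holds). The fingers move at their own pace and stop on an object; "force" is the grip in N (left out, the last holds). Time passes only in rows, so rows that repeat a pose let the fingers close, or fill a call up. It gives the time, the measured TCP pose, the force, the opening and the grip force at its end, in the units of the state.
- read_state(): the state, without advancing time (a new reading comes with each control period).
- read_camera(name): name is "scene" or "top" or "wrist"; returns a dict with "image" (480x640x3 uint8, red, green, blue), "fx", "fy", "cx", "cy" (pixels), "T" (4x4, takes a point from camera to world coordinates). Camera axes: x right, y down, z forward; pixel columns grow to the right and rows downward; lengths in m; the calibration is good to about 2 mm. A picture is of the moment at which its call begins. There is no depth.
- close_job(): hands the job in; it is judged then, once.
The state is a dict: "t": time; "q": joint angles; "dq": joint speeds; "joint_torque": joint torques, N m; "tool_pos": TCP position; "orientation": TCP orientation; "force": force on the tool from outside, world axes, zero at the start; "wrist_torque": the same for the moment, N m; "opening": finger opening in m; "gripper_force": force on a finger pad.
Only numpy, scipy, OpenCV 4.12 (cv2) and the standard library are available. Lean on these libraries where they do the work, as an engineer would, in place of code of your own. Each camera call takes 0.05 s, during which the arm holds its last target. There are 200 camera calls.

TASK

Push the flat carton along the bench into the inside corner of the aluminium corner stop, so that it sits squarely with one long side against the stop's long arm and one end against its short arm, ready for labelling. Only push it with the fingers: keep it flat on the bench, do not lift or tip it, and leave the tall carton, the tape roll and the mug where they stand.

Things in the scene. Friction and masses are not known exactly. Their poses are not given: they have to be found in the camera images.
- flat_carton: the flat closed cardboard carton, 90 mm along its x, 130 mm along its y, 60 mm high, about 0.3 to 0.55 kg, rigid, loose on the bench; origin at the centre of its underside, z up. It starts with its x and y within about 15 degrees of the stop's
- corner_stop: L-shaped stop of bare aluminium profile, 30 mm wide and high, fixed to the bench. Origin on the bench at the inside corner, z up. Long arm: from the corner along -y for 380 mm, inner face in the plane x = 0, carton on its -x side. Short arm: along -x for 160 mm, inner face in the plane y = 0, carton on its -y side. When home the carton's origin is at x -45, y -65 mm in this frame
- tall_carton: bystander: tall closed cardboard carton, 60 x 60 mm and 90 mm high, loose on the bench, beside the flat one on its left or its right; origin at the centre of its underside
- tape_roll: bystander: roll of grey tape lying flat near the free end of the short arm, on its outer side, 100 mm across, 48 mm high; origin at the centre of its underside
- mug: bystander: white mug 80 mm across and 90 mm high, standing on the outer side of the short arm; its handle sticks out about 35 mm; origin at the centre of its underside

How it is judged:
At the end, for the whole second after the job is handed in: The flat carton rests flat and still in the inside corner, a long side against the long arm and an end against the short arm: its centre within 5 mm of home along each arm and square to the stop within 0.05 rad. The tall carton, tape roll and mug are within 15 mm of where they began (x of flat_carton in the frame of corner_stop between -0.05 and -0.04 m and y of flat_carton in the frame of corner_stop between -0.07 and -0.06 m and angle between the x axis of flat_carton and the x axis of corner_stop, either way round below 0.05 rad and height (world z) of flat_carton below 0.004 m and angle between flat_carton's own z axis and vertical below 0.03 rad and linear speed of flat_carton below 0.01 m/s and distance of each of tall_carton, tape_roll, mug from where it was at the start of the episode below 0.015 m); the robot touches nothing.
It fails at once if the flat carton is lifted off the bench (height (world z) of flat_carton above 0.012 m).
It fails at once if the flat carton is tipped (angle between flat_carton's own z axis and vertical above 0.17 rad).
It fails at once if the tall carton is shifted or knocked over (distance of tall_carton from where it was at the start of the episode above 0.015 m or angle between tall_carton's own z axis and vertical above 0.2 rad).
It fails at once if the tape roll is shifted (distance of tape_roll from where it was at the start of the episode above 0.015 m).
It fails at once if the mug is shifted or knocked over (distance of mug from where it was at the start of the episode above 0.015 m or angle between mug's own z axis and vertical above 0.2 rad).
It also fails if it takes over 45 s, if anything falls off the work surface, if the arm or the gripper's body presses on something with over 40 N, if the wrist force passes 120 N, or if a joint passes its speed limit or range.

## Working session

There is one attempt and no reset: what is moved stays moved. The work goes in short steps, Python scripts to look and compute and a tool call to move; the robot and the scene stay as the last step left them, time stands still between calls to the robot, and variables do not carry over. Pictures are saved under pics/ and viewed, at most 10 in all, crops included, and the job is handed in when it is done.

Besides the shell and the picture viewer there is one more tool, called after "Emit:" by a JSON object that holds its "fn" and its "kwargs". arm_command: Moves the arm, as the interface text tells. Shifts and turns lie within -1 to 1; 1 stands for 0.2 m of shift or pi rad of turn. Its arguments: {"type":"object","properties":{"increments":{"type":"array","items":{"type":"array","items":{"type":"number","minimum":-1,"maximum":1}}},"fingers":{"type":"number"},"force":{"type":"number"}},"required":["increments"]}

```bash
mkdir -p pics
python3 - <<'E'
from plant import *
import cv2,numpy as np
s=read_state();print(s)
for n in("top","scene"):
    c=read_camera(n);cv2.imwrite(f"pics/{n}0.png",c["image"][:,:,::-1]);print(n,c["fx"],c["fy"],c["cx"],c["cy"],np.round(c["T"],4).tolist())
E
```

```text
{'t': 0.0, 'q': array([-1.41738880e+00,  1.31142861e-01,  1.48926552e+00, -7.10776490e-05,
        1.52297035e+00, -8.54072512e-02]), 'dq': array([-0.00044876, -0.00054213,  0.00132727, -0.00038607,  0.00021204,
       -0.00120558]), 'joint_torque': array([-4.88038386e-04, -5.59834599e+01, -4.91770864e+01,  7.67014339e-02,
        3.54191009e-02, -2.00251811e-04]), 'tool_pos': array([ 0.14190073, -0.58274903,  0.40370562]), 'orientation': array([-3.11745204e+00, -3.74031606e-01,  2.06705836e-04]), 'force': array([-0.13432994,  0.16580673, -0.13394744]), 'wrist_torque': array([ 0.01635974,  0.04206022, -0.01087884]), 'gripper_force': 0.0, 'opening': 0.09283880297307874}
top 491.9386219183487 491.9386219183487 325.13775697569116 237.65170465563196 [[-0.0206, -0.9938, 0.1093, 0.4968], [-0.9998, 0.0206, -0.0017, 0.0222], [-0.0006, -0.1094, -0.994, 0.9343], [0.0, 0.0, 0.0, 1.0]]
scene 587.3955882506747 587.3955882506747 323.7585156612165 228.13025809926063 [[0.0151, 0.8446, -0.5352, 1.0682], [0.9999, -0.0096, 0.0131, 0.0411], [0.0059, -0.5353, -0.8447, 0.782], [0.0, 0.0, 0.0, 1.0]]
```

View pics/top0.png

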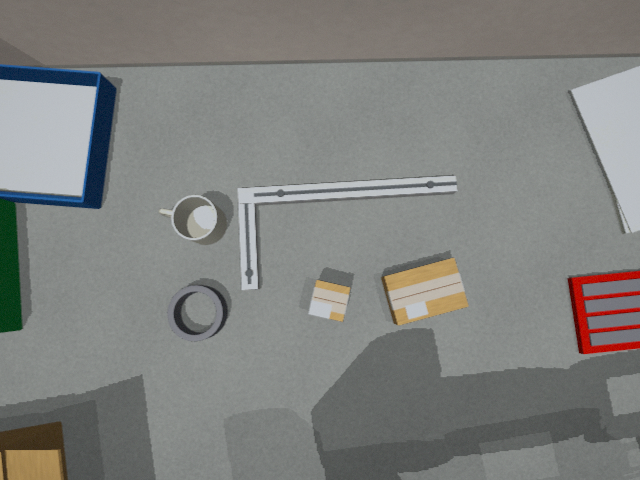

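View pics/scene0.png

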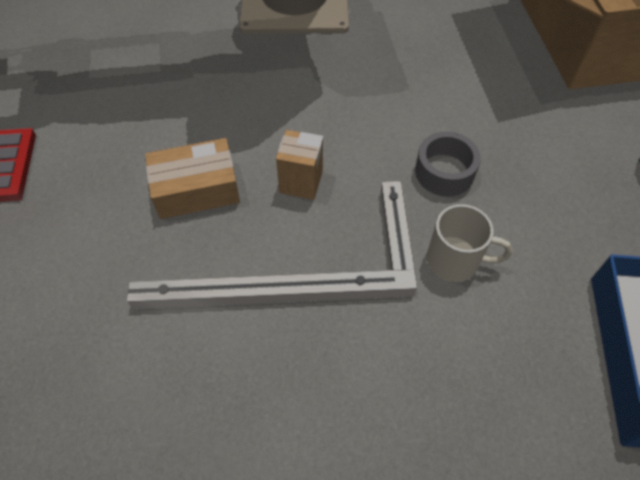

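Top view: inner corner near (257,204), long arm running right to about (457,191), short arm down to (258,289). The flat carton's top is centred near (425,291) and the tall carton is between it and the short arm at (330,300). Mug at (195,218), tape at (197,313). Enlarging for precise points.

Run:
```python
import cv2
i=cv2.imread("pics/top0.png")[170:340,230:480]
cv2.imwrite("pics/crop0.png",cv2.resize(i,None,fx=3.2,fy=3.2,interpolation=cv2.INTER_CUBIC))
```

```text
(no output)
```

View pics/crop0.png

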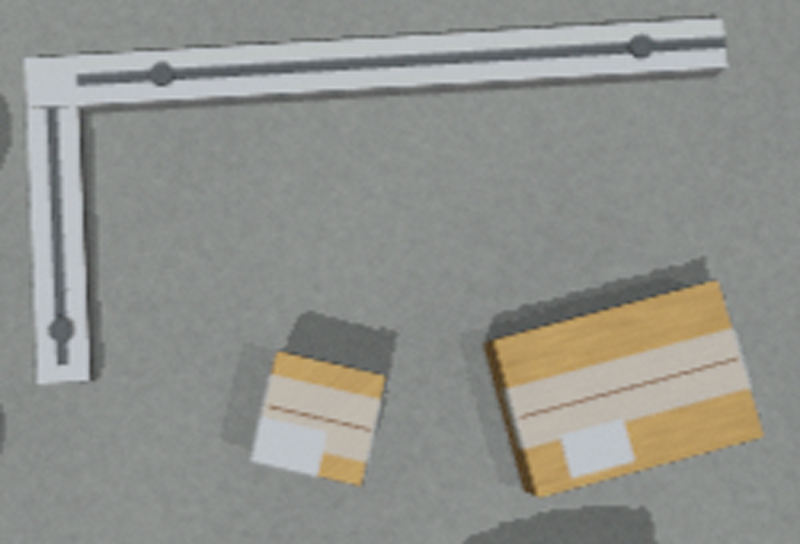

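```bash
cat > h.py <<'E'
from plant import *
import numpy as np, cv2
TOP=dict(f=491.93862,cx=325.13776,cy=237.6517,T=np.array([[-0.0206,-0.9938,0.1093,0.4968],[-0.9998,0.0206,-0.0017,0.0222],[-0.0006,-0.1094,-0.994,0.9343]]))
def w(u,v,z,C=TOP):
    d=C['T'][:,:3]@np.array([(u-C['cx'])/C['f'],(v-C['cy'])/C['f'],1]);o=C['T'][:,3]
    return (o+d*(z-o[2])/d[2])[:2]
def crop(pts,z,o=(230,170),s=3.2): return np.array([w(o[0]+a/s,o[1]+b/s,z) for a,b in pts])
def stopframe(P,c,th):
    R=np.array([[np.cos(th),-np.sin(th)],[np.sin(th),np.cos(th)]]);return (np.atleast_2d(P)-c)@R
E
python3 - <<'E'
from h import *
L=crop([(80,104),(726,69),(89,380)],.03)
d=L[0]-L[1];th=np.arctan2(-d[0],d[1]);d2=L[0]-L[2]
print("stop",L.round(4).tolist(),"len",np.linalg.norm(d),np.linalg.norm(d2),"th",th,np.arctan2(d2[1],d2[0]))
for n,p,z in(("flat",[(494,342),(720,281),(762,437),(538,495)],.06),("tall",[(277,352),(385,376),(361,486),(250,461)],.09)):
    P=crop(p,z);print(n,P.round(4).tolist(),"c",P.mean(0).round(4),"sides",np.linalg.norm(P-np.roll(P,-1,0),axis=1).round(4))
    e=P[0]-P[1];a=np.arctan2(-e[0],e[1]);print("yaw",a,a-th);print("in stop",stopframe(np.vstack([P,P.mean(0)]),L[0],th).round(4).tolist())
E
```

```text
stop [[0.6648, 0.15], [0.6778, -0.2272], [0.5048, 0.1457]] len 0.37744475220947377 0.16010869166332395 th 0.034214689651399156 0.02706005182466801
flat [[0.5208, -0.0828], [0.5521, -0.2096], [0.4657, -0.2285], [0.4368, -0.1041]] c [ 0.4938 -0.1562] sides [0.1306 0.0884 0.1277 0.0867]
yaw 0.24145375243918704 0.2072390627877879
in stop [[-0.1519, -0.2278], [-0.125, -0.3556], [-0.212, -0.3714], [-0.2366, -0.2462], [-0.1814, -0.3002]]
tall [[0.5171, 0.0369], [0.5031, -0.0205], [0.4455, -0.0062], [0.4598, 0.0523]] c [0.4814 0.0156] sides [0.0591 0.0594 0.0603 0.0594]
yaw -0.23847295816540223 -0.2726876478168014
in stop [[-0.1515, -0.108], [-0.1674, -0.1648], [-0.2246, -0.1486], [-0.2083, -0.0906], [-0.188, -0.128]]
```

```bash
cat >> h.py <<'E'
from scipy.spatial.transform import Rotation as Ro
C0=np.array([.6648,.150]);TH=.031
def plan(sx,sy,ztip,a):
    "stop-frame finger-centre target, tip height, tool-y angle in stop frame (deg)"
    s=read_state();R=Ro.from_rotvec(s['orientation'])
    t=a*np.pi/180+TH;y=np.array([np.cos(t),np.sin(t),0]);z=np.array([0,0,-1.])
    G=Ro.from_matrix(np.c_[np.cross(y,z),y,z])
    c,n=np.cos(TH),np.sin(TH);p=np.r_[C0+[c*sx-n*sy,n*sx+c*sy],ztip+.186]
    print("world",p.round(4),"shift",(R.inv().apply(p-s['tool_pos'])/.2).round(4),"turn",((R.inv()*G).as_rotvec()/np.pi).round(4))
def now():
    s=read_state();p=stopframe(s['tool_pos'][:2],C0,TH)[0]
    y=Ro.from_rotvec(s['orientation']).apply([0,1,0]);print("t",s['t'],"stop xy",p.round(4),"tip",round(s['tool_pos'][2]-.186,4),"a",round(np.degrees(np.arctan2(y[1],y[0])-TH),2),"F",s['force'].round(1),"open",s['opening'])
E
python3 -c "
from h import *
now();plan(-.28,-.308,.1,-90)"
```

```text
t 0.1 stop xy [-0.5453 -0.7162] tip 0.2178 a -78.09 F [0.2 1.  0.1] open 0.09280632875911256
world [ 0.3945 -0.1665  0.286 ] shift [ 1.7192 -1.7223  0.592 ] turn [-0.0005  0.      0.0662]
```

Emit:
{"fn": "arm_command", "kwargs": {"increments": [[0.18,-0.18,0,0,0,0.02],[0.36,-0.36,0,0,0,0.04],[0.55,-0.55,0,0,0,0.066],[0.75,-0.75,0,0,0,0.066],[0.9,-0.9,0,0,0,0.066]]}}

```text
t: 0.72
tool_pos: [0.275, -0.3636, 0.4043]
orientation: [-3.141, -0.05, 0.0]
force: [1.2, -0.8, -0.1]
opening: 0.093
gripper_force: 0.0
```

```bash
python3 -c "
from h import *
now();plan(-.28,-.308,.1,-90)"
```

```text
t 0.725 stop xy [-0.4056 -0.5012] tip 0.2183 a -89.94 F [ 1.2 -0.8 -0.1] open 0.09303566005279892
world [ 0.3945 -0.1665  0.286 ] shift [ 0.6287 -0.9651  0.5923] turn [-0.0002  0.      0.0003]
```

Emit:
{"fn": "arm_command", "kwargs": {"increments": [[0.15,-0.22,0.1,0,0,0],[0.3,-0.45,0.25,0,0,0],[0.45,-0.7,0.4,0,0,0],[0.63,-0.9,0.5,0,0,0],[0.63,-0.96,0.59,0,0,0]]}}

```text
t: 1.35
tool_pos: [0.3952, -0.167, 0.2855]
orientation: [-3.14, -0.056, 0.001]
force: [1.3, 0.7, 0.6]
opening: 0.0932
gripper_force: 0.0
```

Emit:
{"fn": "arm_command", "kwargs": {"increments": [[0,0,0,0,0,0],[0,0,0.15,0,0,0],[0,0,0.3,0,0,0],[0,0,0.41,0,0,0],[0,0,0.41,0,0,0]]}}

```text
t: 1.98
tool_pos: [0.393, -0.1706, 0.2039]
orientation: [-3.14, -0.046, 0.004]
force: [-0.3, -0.7, 1.0]
opening: 0.0931
gripper_force: 0.0
```

```bash
python3 -c "
from h import *
now();plan(-.28,-.308,.018,-90)
cv2.imwrite('pics/top1.png',read_camera('top')['image'][150:390,220:500,::-1].repeat(2,0).repeat(2,1))"
```

```text
t 1.975 stop xy [-0.2816 -0.3121] tip 0.0179 a -90.1 F [-0.3 -0.7  1. ] open 0.0930995883923866
world [ 0.3945 -0.1665  0.204 ] shift [ 0.008  -0.0203 -0.0003] turn [-0.0004  0.0008 -0.0005]
```

View pics/top1.png

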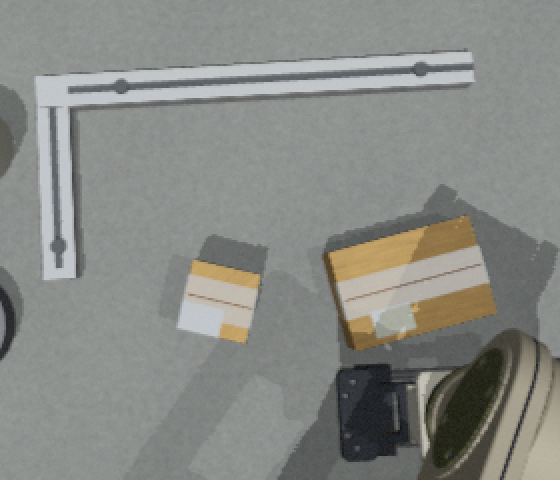

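The closed-in view shows the fingers behind the carton's near side (gripper body at about (370,410) in the crop) with the tall carton clear. Pushing toward the long arm.

Emit:
{"fn": "arm_command", "kwargs": {"increments": [[0.07,-0.015,0,0,0,0],[0.14,-0.015,0,0,0,0],[0.2,-0.015,0,0,0,0],[0.26,-0.015,0,0,0,0],[0.32,-0.015,0,0,0,0]]}}

```text
t: 2.65
tool_pos: [0.4587, -0.1644, 0.2045]
orientation: [-3.141, -0.05, 0.001]
force: [-5.5, 0.6, 3.9]
opening: 0.0932
gripper_force: 2.3
```

Emit:
{"fn": "arm_command", "kwargs": {"increments": [[0.07,0,0,0,0,0],[0.14,0,0,0,0,0],[0.21,0,0,0,0,0],[0.28,0,0,0,0,0],[0.34,0,0,0,0,0]]}}

```text
t: 3.28
tool_pos: [0.5269, -0.1624, 0.2047]
orientation: [-3.141, -0.05, 0.0]
force: [-2.9, -0.8, 1.3]
opening: 0.0932
gripper_force: 1.6
```

```bash
python3 -c "
from h import *
now();plan(-.0975,-.308,.018,-90)
cv2.imwrite('pics/top2.png',read_camera('top')['image'][150:390,220:500,::-1].repeat(2,0).repeat(2,1))"
```

```text
t 3.275 stop xy [-0.1475 -0.308 ] tip 0.0187 a -89.97 F [-2.9 -0.8  1.3] open 0.0931911222516062
world [ 0.5769 -0.1609  0.204 ] shift [0.2499 0.     0.0035] turn [-0.      0.      0.0002]
```

View pics/top2.png

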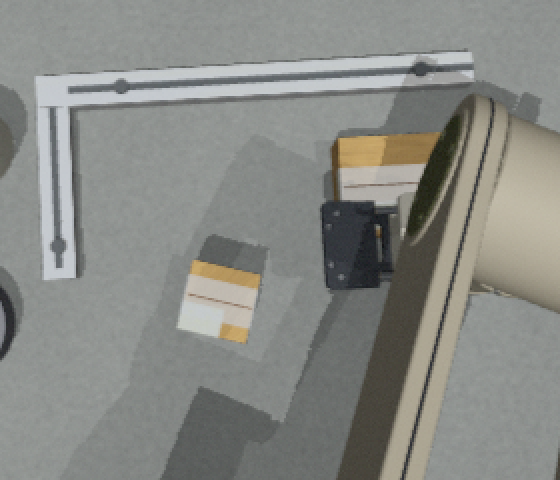

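The carton is now square to the stop (top edge level at crop row 137, clear of the tall carton). Continuing to contact.

Emit:
{"fn": "arm_command", "kwargs": {"increments": [[0.06,0,0.003,0,0,0],[0.12,0,0.003,0,0,0],[0.17,0,0.003,0,0,0],[0.21,0,0.003,0,0,0],[0.235,0,0.003,0,0,0]]}}

```text
t: 3.95
tool_pos: [0.5734, -0.161, 0.2042]
orientation: [3.141, 0.05, -0.0]
force: [-4.7, 0.1, 4.4]
opening: 0.0928
gripper_force: 2.3
```

Emit:
{"fn": "arm_command", "kwargs": {"increments": [[0.005,0,0,0,0,0],[0.01,0,0,0,0,0],[0.015,0,0,0,0,0],[0.02,0,0,0,0,0],[0.02,0,0,0,0,0]]}}

```text
t: 4.58
tool_pos: [0.5759, -0.161, 0.2041]
orientation: [-3.141, -0.05, 0.005]
force: [-11.9, -0.4, 8.7]
opening: 0.0931
gripper_force: 6.4
```

Emit:
{"fn": "arm_command", "kwargs": {"increments": [[0.005,0,0,0,0,0],[0.01,0,0,0,0,0],[0.015,0,0,0,0,0],[0.015,0,0,0,0,0],[0.015,0,0,0,0,0]]}}

```text
t: 5.2
tool_pos: [0.577, -0.1612, 0.2041]
orientation: [-3.14, -0.05, 0.015]
force: [-29.6, -1.8, 24.1]
opening: 0.093
gripper_force: 15.0
```

```bash
python3 -c "
from h import *
now()"
```

```text
t 5.2 stop xy [-0.0974 -0.3083] tip 0.0181 a -89.94 F [-29.6  -1.8  24.1] open 0.09304368630992683
```

Emit:
{"fn": "arm_command", "kwargs": {"increments": [[-0.02,0,0,0,0,0],[-0.1,0,0,0,0,0],[-0.25,0,0,0,0,0],[-0.3,0,-0.3,0,0,0],[-0.3,0,-0.55,0,0,0]]}}

```text
t: 5.82
tool_pos: [0.5194, -0.1626, 0.3154]
orientation: [-3.141, -0.049, -0.001]
force: [1.2, -0.5, 0.3]
opening: 0.0927
gripper_force: 0.0
```

```bash
python3 -c "
from h import *
now();print(read_state()['q'].round(3));plan(-.048,-.41,.12,0);plan(-.048,-.41,.12,180)
cv2.imwrite('pics/top3.png',read_camera('top')['image'][150:390,220:500,::-1].repeat(2,0).repeat(2,1))"
```

```text
t 5.825 stop xy [-0.155  -0.3079] tip 0.1294 a -90.0 F [ 1.2 -0.5  0.3] open 0.09272363577539486
[-0.398  0.04   1.749  0.     1.352  1.142]
world [ 0.6295 -0.2613  0.306 ] shift [0.5351 0.5103 0.0472] turn [ 1.e-04 -2.e-04 -5.e-01]
world [ 0.6295 -0.2613  0.306 ] shift [0.5351 0.5103 0.0472] turn [-2.e-04 -1.e-04  5.e-01]
```

View pics/top3.png

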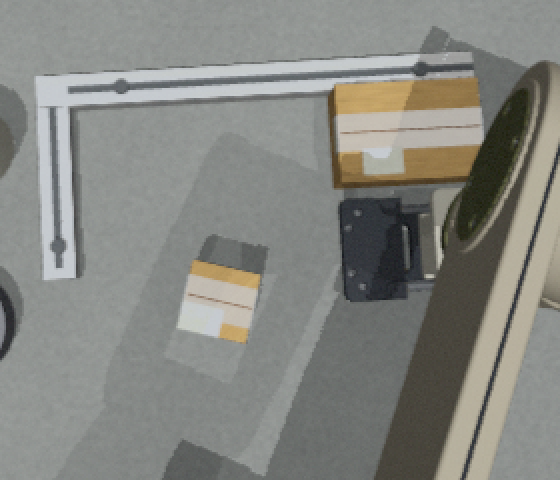

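The carton is flush along the long arm (top edge crop (334,85)–(477,79)), the tall carton unmoved. Now turning the gripper and going behind the free end.

Emit:
{"fn": "arm_command", "kwargs": {"increments": [[0.1,0.12,0,0,0,-0.055],[0.2,0.25,0,0,0,-0.11],[0.3,0.4,0,0,0,-0.165],[0.4,0.51,0,0,0,-0.22],[0.53,0.51,0,0,0,-0.275]], "fingers": 0.226}}

```text
t: 6.5
tool_pos: [0.6298, -0.2632, 0.3138]
orientation: [2.829, 1.364, 0.001]
force: [0.5, -0.3, 1.0]
opening: 0.0476
gripper_force: 0.0
```

Emit:
{"fn": "arm_command", "kwargs": {"increments": [[0,0,0,0,0,-0.055],[0,0,0,0,0,-0.11],[0,0,0,0,0,-0.165],[0,0,0,0,0,-0.225],[0,0,0,0,0,-0.225]]}}

```text
t: 7.12
tool_pos: [0.6294, -0.2612, 0.3139]
orientation: [2.187, 2.255, 0.001]
force: [0.5, -0.5, -0.1]
opening: 0.0356
gripper_force: 0.0
```

```bash
python3 -c "
from h import *
now();print(read_state()['q'].round(3));plan(-.048,-.41,.018,0)
print(stopframe([w(220+a/2,150+b/2,.06) for a,b in((334,85),(477,79),(484,184),(340,187))],C0,TH))
cv2.imwrite('pics/top4.png',read_camera('top')['image'][150:390,220:500,::-1].repeat(2,0).repeat(2,1))"
```

```text
t 7.125 stop xy [-0.0481 -0.4099] tip 0.1279 a -0.03 F [ 0.5 -0.5 -0.1] open 0.03559318975543086
[-0.469  0.401  1.337  0.     1.403 -0.499]
world [ 0.6295 -0.2613  0.204 ] shift [-3.000e-04  0.000e+00  5.494e-01] turn [ 0.0003  0.     -0.0002]
[[ 3.26075394e-04 -2.42823491e-01]
 [-8.55167506e-04 -3.72214199e-01]
 [-9.62609753e-02 -3.70707619e-01]
 [-9.23075114e-02 -2.42121972e-01]]
```

View pics/top4.png

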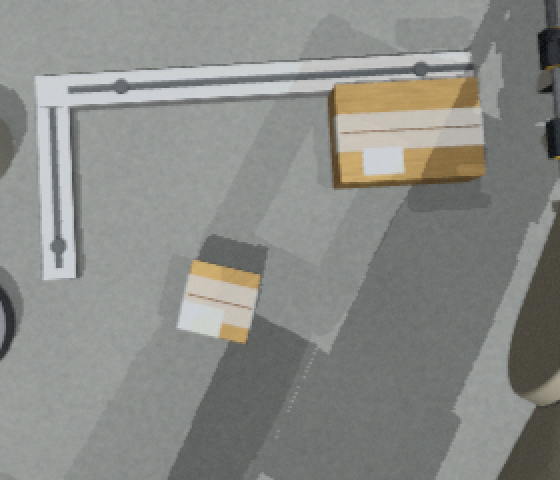

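The carton's free end is at crop x≈480 (stop y ≈ -0.372); fingers are beyond it. Descending and pushing along the long arm.

Emit:
{"fn": "arm_command", "kwargs": {"increments": [[0,0,0.15,0,0,0],[0,0,0.35,0,0,0],[0,0,0.5,0,0,0],[0,0,0.55,0,0,0],[0.08,0,0.55,0,0,0]]}}

```text
t: 7.8
tool_pos: [0.6286, -0.2456, 0.204]
orientation: [-2.19, -2.252, 0.0]
force: [-0.6, 0.2, -0.4]
opening: 0.0363
gripper_force: 0.0
```

Emit:
{"fn": "arm_command", "kwargs": {"increments": [[0.07,0,0,0,0,0],[0.14,0,0,0,0,0],[0.21,0,0,0,0,0],[0.28,0,0,0,0,0],[0.35,0,0,0,0,0]]}}

```text
t: 8.43
tool_pos: [0.627, -0.1751, 0.2061]
orientation: [2.184, 2.254, 0.0]
force: [-1.6, -5.8, 3.1]
opening: 0.0363
gripper_force: 2.9
```

```bash
python3 -c "
from h import *
now();plan(-.048,-.1375,.018,0)"
```

```text
t 8.425 stop xy [-0.0479 -0.3237] tip 0.0201 a 0.03 F [-1.6 -5.8  3.1] open 0.03631978108753805
world [0.6211 0.0111 0.204 ] shift [ 9.312e-01 -1.000e-04  8.400e-03] turn [0.0008 0.0008 0.0002]
```

Emit:
{"fn": "arm_command", "kwargs": {"increments": [[0.08,0,0.006,0,0,0],[0.16,0,0.006,0,0,0],[0.24,0,0.006,0,0,0],[0.32,0,0.006,0,0,0],[0.4,0,0.006,0,0,0]]}}

```text
t: 9.05
tool_pos: [0.6244, -0.0951, 0.2049]
orientation: [2.184, 2.254, 0.0]
force: [-1.9, -5.9, 4.7]
opening: 0.0361
gripper_force: 3.1
```

Emit:
{"fn": "arm_command", "kwargs": {"increments": [[0.08,0,0,0,0,0],[0.16,0,0,0,0,0],[0.24,0,0,0,0,0],[0.32,0,0,0,0,0],[0.38,0,0,0,0,0]]}}

```text
t: 9.68
tool_pos: [0.6219, -0.0188, 0.2048]
orientation: [2.184, 2.255, 0.001]
force: [-0.5, -5.5, 4.8]
opening: 0.0363
gripper_force: 3.1
```

```bash
python3 -c "
from h import *
now();plan(-.048,-.1375,.018,0)
cv2.imwrite('pics/top5.png',read_camera('top')['image'][150:390,150:430,::-1].repeat(2,0).repeat(2,1))"
```

```text
t 9.675 stop xy [-0.0481 -0.1674] tip 0.0188 a 0.05 F [-0.5 -5.5  4.8] open 0.036316280776503236
world [0.6211 0.0111 0.204 ] shift [0.1496 0.0008 0.0036] turn [0.0007 0.0005 0.0003]
```

View pics/top5.png

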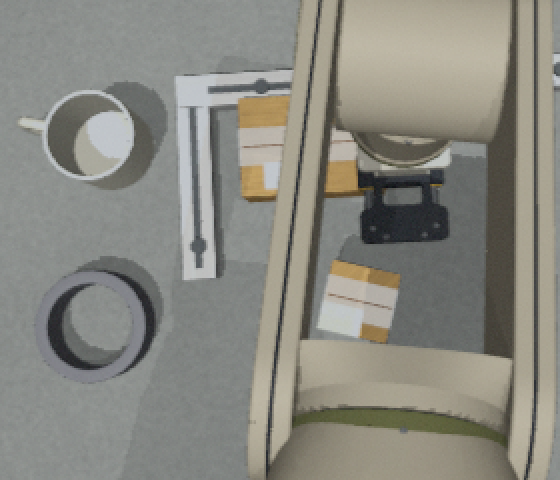

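The carton is flush along the long arm, its left end at crop x≈239 against the short arm's face at x≈213, and the bystanders are untouched. About 30 mm remain.

Emit:
{"fn": "arm_command", "kwargs": {"increments": [[0.05,0,0.003,0,0,0],[0.09,0,0.003,0,0,0],[0.12,0,0.003,0,0,0],[0.135,0,0.003,0,0,0],[0.145,0,0.003,0,0,0]]}}

```text
t: 10.35
tool_pos: [0.621, 0.0094, 0.2037]
orientation: [2.185, 2.255, 0.001]
force: [-1.5, -6.1, 4.5]
opening: 0.0361
gripper_force: 3.0
```

Emit:
{"fn": "arm_command", "kwargs": {"increments": [[0.005,0,0,0,0,0],[0.01,0,0,0,0,0],[0.015,0,0,0,0,0],[0.015,0,0,0,0,0],[0.015,0,0,0,0,0]]}}

```text
t: 10.98
tool_pos: [0.621, 0.0114, 0.2037]
orientation: [2.184, 2.253, -0.001]
force: [-0.3, -9.7, 4.3]
opening: 0.036
gripper_force: 5.2
```

```bash
python3 -c "
from h import *
now()"
```

```text
t 10.975 stop xy [-0.0481 -0.1371] tip 0.0177 a 0.02 F [-0.3 -9.7  4.3] open 0.03604575159231745
```

Emit:
{"fn": "arm_command", "kwargs": {"increments": [[0.005,0,0,0,0,0],[0.01,0,0,0,0,0],[0.012,0,0,0,0,0],[0.012,0,0,0,0,0],[0.012,0,0,0,0,0]]}}

```text
t: 11.6
tool_pos: [0.6212, 0.0121, 0.204]
orientation: [2.183, 2.251, -0.003]
force: [0.5, -20.2, 4.6]
opening: 0.0358
gripper_force: 10.0
```

Emit:
{"fn": "arm_command", "kwargs": {"increments": [[-0.015,0,0,0,0,0],[-0.05,0,0,0,0,0],[-0.2,0,0,0,0,0],[-0.3,0,-0.25,0,0,0],[-0.4,0,-0.5,0,0,0]]}}

```text
t: 12.22
tool_pos: [0.6224, -0.0651, 0.3026]
orientation: [-2.184, -2.255, 0.001]
force: [0.9, 0.5, -0.1]
opening: 0.0359
gripper_force: 0.0
```

Emit:
{"fn": "arm_command", "kwargs": {"increments": [[-0.2,0,0,0,0,0],[-0.4,0,0,0,0,0],[-0.6,0,0,0,0,0],[-0.8,0,0,0,0,0],[-0.8,0,0,0,0,0]]}}

```text
t: 12.85
tool_pos: [0.6276, -0.2273, 0.3022]
orientation: [2.189, 2.253, -0.0]
force: [0.5, 1.1, 0.4]
opening: 0.0362
gripper_force: 0.0
```

```bash
python3 -c "
from h import *
now()
i=read_camera('top')['image'][170:340,150:400,::-1]
cv2.imwrite('pics/top6.png',cv2.resize(i,None,fx=3.2,fy=3.2,interpolation=cv2.INTER_CUBIC))"
```

```text
t 12.85 stop xy [-0.0489 -0.376 ] tip 0.1162 a -0.14 F [0.5 1.1 0.4] open 0.03622342722209551
```

View pics/top6.png

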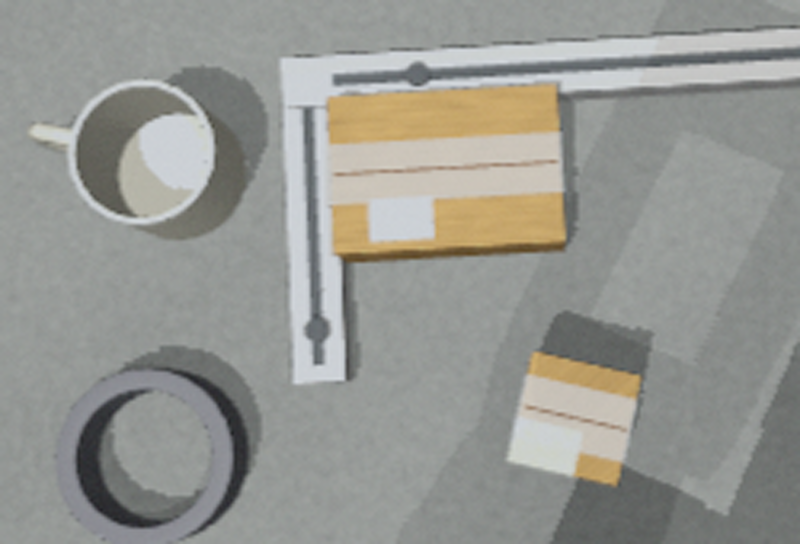

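The carton sits in the corner, top corners at crop (328,97), (556,85), (566,244), (334,253); mug, tape and tall carton are where they were. Checking the numbers.

```bash
python3 -c "
from h import *
P=stopframe(crop([(328,97),(556,85),(566,244),(334,253)],.06,(150,170)),C0,TH);e=P[0]-P[1]+P[3]-P[2]
print(P.round(4).tolist(),P.mean(0),np.arctan2(-e[0],e[1]))"
```

```text
[[-0.0014, 0.0003], [-0.0012, -0.1284], [-0.0914, -0.1293], [-0.0898, 0.0001]] [-0.04595219 -0.06431544] -0.00554719411735871
```

Home within about 1 mm and square.

```bash
python3 -c "
from plant import *
print(close_job())"
```

```text
the job is handed in; nothing more can be done
None
```

The carton is seated in the inside corner, measured within about 1 mm of home and 0.006 rad of square; the tall carton, tape roll and mug look unmoved in the last picture, and the job is handed in (no verdict was returned).

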